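# Lock the tube rotator for the drive

## Task

The mobile laboratory is about to drive off, so lock the tube rotator's shaft: turn its crank until the crank arm stands straight up, which lines up the shaft's hidden cross-hole with the hole in the lock bracket. Then take the red-knobbed pin from its stand and push it down through the bracket and the shaft until its flange rests flat on the bracket, and let go.

Things in the scene. Friction and masses are not known exactly. Their poses are not given: they have to be found in the camera images.
- rotator_shaft (a joint): Angle of the rotator's level shaft, rad. 0 = crank arm straight up and the shaft's cross-hole in line with the bracket's hole; positive = crank leans to lock_hole's -x side (roughly towards the robot). Starts at 0.55 to 1.0. Turns stiffly (about 4 N at the grip) and stays where left. Cross-hole about 24 mm wide: within 10 degrees of upright the pin goes in.
- crank_grip (a point): Middle of the crank's black round grip, 14 mm thick, 45 mm long, level and parallel to the shaft, at the end of the steel crank arm. It runs on a circle of radius 70 mm about the shaft axis, 160 mm above the worktop when upright. Can be pinched from above along lock_hole's x. y axis = along the shaft, from crank to bracket.
- lock_hole (a point): Centre of the round 24 mm hole in the flat top (76 x 50 mm, 128 mm up) of the rotator's aluminium lock bracket; z up, y along the shaft, from the crank (-y) to the tubes on a blue paddle (+y). The shaft axis is 38 mm below; the grip's middle is 82 mm to -y, the crank arm 49 to 57 mm to -y (up to 168 mm high when upright). The rotator is fixed to the worktop.
- lock_pin: Loose pin with red knob, upright in one of two holes of an aluminium stand (top 86 mm up). Origin: centre of the flange's underside, z up. Flange 40 mm wide, 4 mm thick; knob 28 mm wide, 4 to 38 mm above origin; below, a steel stem 14 mm thick, 76 mm long, with tapered tip. 56 to 98 g. The black-knobbed pin 66 mm away is too short for this lock.
There are look-alikes about, which are no part of the job. What is shaped like the lock_pin but blue or turquoise is not meant.

How it is judged:
By the outcome, as a careful person would: the job done as asked, in the order asked, and still so for the second after the job is handed in, with the robot touching nothing.
It also fails if it takes over 54 s, if anything falls off the work surface, if the arm or the gripper's body presses on something with over 40 N, if the wrist force passes 120 N, or if a joint passes its speed limit or range.

## Robot

A 7-joint arm with a two-finger parallel gripper is mounted at the origin on a cart in front of the work surface, level with it; the furniture and walls round the work are solid. World frame = base frame: x ahead of the robot, y to its left, z up, the work surface at z = 0. Lengths are in m, angles in rad, forces in N, time in s.
With the tool pointing down it reaches from about 0.4 to 0.85 m from the base axis. Payload 4.5 kg.
Tool frame: the origin (TCP) lies on the centre line of the jaws, within the pads' length; the fingertips stand 14 mm ahead of it and the grasp point (between the pads) lies 5 mm behind it; z points along the fingers, y is the line along which they close (so a half turn about z gives the same grasp; the last joint's range is limited). The gripper opens to 85 mm and grips with 20 to 120 N. Pads are 22 mm wide; open, the fingers measure 114 mm over their backs; the gripper's body (76 mm by 85 mm) begins 54 mm behind the grasp point. The pads swing forward as they close: fully open they stand 13 mm farther back than shut.
Start: joints at [1.236, 0.689, -0.195, 1.565, 0.157, 0.902, -0.215], TCP at [0.225, -0.583, 0.245] pointing down, gripper open.
Joint ranges: [-3.01, 3.01], [-0.46, 2.08], [-1.47, 1.51], [0.13, 2.56], [-1, 4.14], [0.04, 2.09], [-2.66, 2.66]. Speed limits (rad/s): [2.57, 2.57, 3.14, 3.14, 3.14, 3.14, 3.14].

## Interface

Orientations are given as a unit quaternion [w, x, y, z].
In Python, from plant import bot, vision, job gives the robot as it stands.
- The arm moves only by the shell command python3 -m jog 'ROWS' [FORCE]. ROWS is JSON, one flat list of numbers, 7 for each row, row after row: the turn, a rotation vector about the tool's x, y, z in rad, then the shift along the tool's x, y, z in mm, then the closure in counts, from 0 (fully open) to 255 (shut). In form: [wx, wy, wz, tx, ty, tz, fingers, wx, wy, wz, tx, ty, tz, fingers, ...]. A call has 1 to 10 rows; each row is the pose to reach, as a shift and turn from the pose commanded when the call began, along the tool's axes at that moment; what a row does not reach only later rows make up. A row lasts 1/12 s, in which the tool goes at most 41.7 mm and 7.16 degrees, less where a joint would pass 70% of its speed; a pose out of reach is approached as far as the arm can. A call with a gripper value outside its range is refused whole. The fingers move at their own pace and stop on an object; FORCE is the grip in N (left out, the last holds). Time passes only in rows, so rows that repeat a pose let the fingers close. It gives the time, the measured TCP pose, the force, the opening and the grip force at its end, in the units of the state.
- bot.get_state(): the state, without advancing time (a new reading comes with each control period).
- vision.snapshot(name): name is "side" or "top"; returns a dict with "img" (384x512x3 uint8, blue, green, red), "fx", "fy", "cx", "cy" (pixels), "R" (3x3) and "t" (3): a world point X has camera coordinates R X + t. Camera axes: x right, y down, z forward; pixel columns grow to the right and rows downward; lengths in m; the calibration is good to about 2 mm. A picture is of the moment at which its call begins. There is no depth.
- job.sign_off(): hands the job in; it is judged then, once.
The state is a dict: "t": time; "qpos": joint angles; "joint_vel": joint speeds; "effort": joint torques, N m; "ee_pos": TCP position; "tool_rot": TCP orientation; "wrist_force": force on the tool from outside, world axes, zero at the start; "moment": the same for the moment, N m; "width": finger opening in m; "grip_force": force on a finger pad.
Only numpy, scipy, OpenCV 4.12 (cv2) and the standard library are available. Lean on these libraries where they do the work, as an engineer would, in place of code of your own. Each camera call takes 0.05 s, during which the arm holds its last target. There are 200 camera calls.

## Working session

There is one attempt and no reset: what is moved stays moved. The work goes in short steps, Python scripts to look and compute and a shell command to move; the robot and the scene stay as the last step left them, time stands still between calls to the robot, and variables do not carry over. Pictures are saved under pics/ and viewed, at most 10 in all, crops included, and the job is handed in when it is done.

```bash
mkdir -p pics; ls; python3 - <<'E'
from plant import bot, vision
import cv2,numpy as np
for n in("side","top"):
    s=vision.snapshot(n); cv2.imwrite(f"pics/{n}0.png",s["img"]); print(n,s["fx"],s["fy"],s["cx"],s["cy"],np.round(s["R"],3).tolist(),np.round(s["t"],3).tolist(), np.round(-np.array(s["R"]).T@s["t"],3))
s=bot.get_state(); print({k:np.round(v,3).tolist() for k,v in s.items()})
E
```

```text
pics
side 358.7281358194014 358.7281358194014 253.35596677685012 184.92496053179178 [[-0.925, -0.379, 0.005], [-0.233, 0.559, -0.796], [0.299, -0.738, -0.605]] [0.414, 0.379, 0.631] [0.283 0.411 0.682]
top 472.16640816268335 472.16640816268335 254.35873464792567 200.6381262220747 [[0.002, -1.0, -0.026], [-0.991, 0.002, -0.132], [0.132, 0.026, -0.991]] [-0.211, 0.544, 0.944] [ 0.415 -0.236  1.001]
{'t': 0.1, 'qpos': [1.236, 0.69, -0.195, 1.566, 0.157, 0.903, -0.215], 'joint_vel': [-0.001, -0.001, 0.001, -0.002, 0.002, 0.001, 0.001], 'effort': [-0.004, -54.06, -1.272, -15.899, 0.009, 0.004, -0.0], 'ee_pos': [0.225, -0.582, 0.245], 'tool_rot': [-0.001, 0.983, 0.183, -0.0], 'wrist_force': [0.507, -0.411, 0.342], 'moment': [-0.042, -0.009, 0.004], 'grip_force': 0.0, 'width': 0.085}
```

View pics/side0.png

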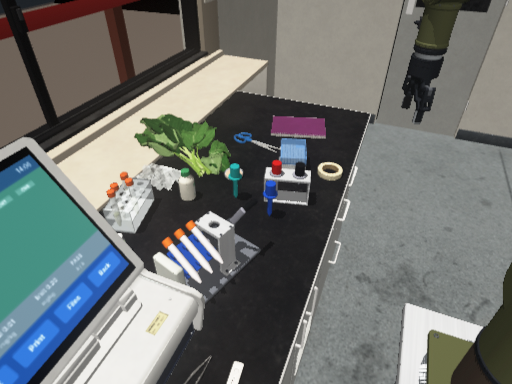

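View pics/top0.png

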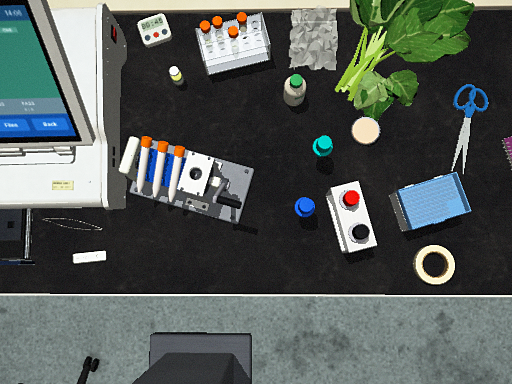

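```bash
cat > h.py <<'E'
import numpy as np, cv2
from plant import bot, vision
def ray(s,u,v):
    R=np.array(s["R"]);d=R.T@[(u-s["cx"])/s["fx"],(v-s["cy"])/s["fy"],1]
    return -R.T@np.array(s["t"]),d
def onz(s,u,v,z):
    c,d=ray(s,u,v);return c+d*(z-c[2])/d[2]
def proj(s,X):
    p=np.array(s["R"])@X+s["t"];return np.array([s["fx"]*p[0]/p[2]+s["cx"],s["fy"]*p[1]/p[2]+s["cy"]])
def tri(s1,p1,s2,p2):
    c1,d1=ray(s1,*p1);c2,d2=ray(s2,*p2)
    a=np.linalg.lstsq(np.c_[d1,-d2],c2-c1,rcond=None)[0]
    A,B=c1+d1*a[0],c2+d2*a[1];return (A+B)/2,np.linalg.norm(A-B)
def blob(s,lo,hi,box):
    u0,v0,u1,v1=box;m=cv2.inRange(cv2.cvtColor(s["img"][v0:v1,u0:u1],cv2.COLOR_BGR2HSV),lo,hi)
    n,l,st,c=cv2.connectedComponentsWithStats(m);i=1+np.argmax(st[1:,4]);return c[i]+[u0,v0],st[i]
def tool(s,dX):  # world shift -> tool axes, mm
    from scipy.spatial.transform import Rotation as Ro
    q=s["tool_rot"];return Ro.from_quat([q[1],q[2],q[3],q[0]]).inv().apply(dX)*1000
E
python3 - <<'E'
import cv2,numpy as np
t=cv2.imread("pics/top0.png");s=cv2.imread("pics/side0.png")
a=cv2.resize(t[125:265,110:270],None,fx=2.5,fy=2.5,interpolation=cv2.INTER_CUBIC)
b=cv2.resize(s[190:310,150:270],(350,350),interpolation=cv2.INTER_CUBIC)
c=cv2.resize(t[160:260,290:390],(240,240),interpolation=cv2.INTER_CUBIC)
d=cv2.resize(s[140:220,240:320],(240,240),interpolation=cv2.INTER_CUBIC)
o=np.zeros((592,752,3),np.uint8);o[:350,:400]=a;o[:350,402:]=b;o[352:,:240]=c;o[352:,242:482]=d
cv2.imwrite("pics/crop1.png",o)
E
```

```text
(no output)
```

View pics/crop1.png

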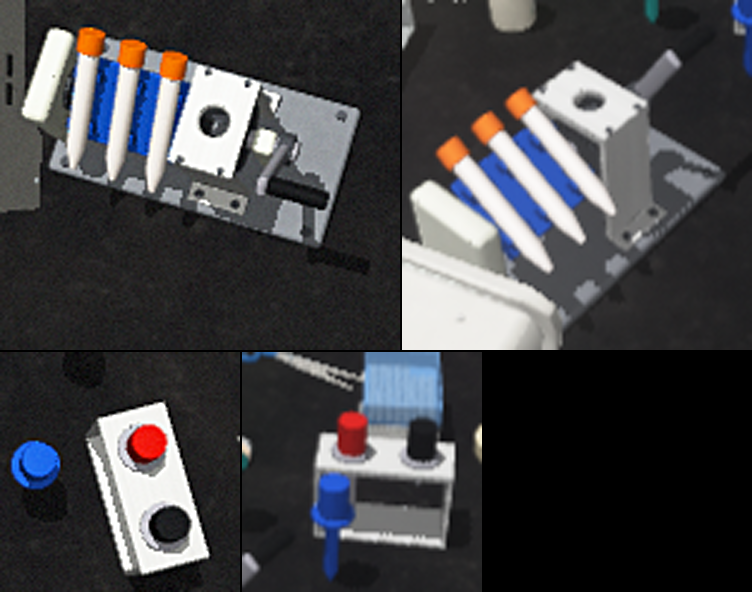

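Top view: candidates shaped like the pin are red knob (351,197) in the stand, black knob (360,232) in the stand (too short), blue (305,207) and turquoise (322,146) (look-alikes). The red one in the stand fits. The bracket hole is at top (195,173), side (214,224), and the grip's middle is at top (230,201), leaning towards the robot.

```bash
python3 - <<'E'
from h import *
T=vision.snapshot("top");S=vision.snapshot("side")
np.set_printoptions(precision=4,suppress=True)
H,e=tri(T,(195.2,173.4),S,(214.5,224.3));Hz=onz(T,195.2,173.4,.128);print("hole tri",H,e,"onz",Hz,onz(S,214.5,224.3,.128))
g=cv2.cvtColor(T["img"],cv2.COLOR_BGR2GRAY)[145:205,175:218]
# edge corners from crop -> yaw
cs=[(np.array(p)/2.5+[110,125]) for p in [(206,65),(262,85),(235,178),(172,158)]]
W=[onz(T,*c,.128) for c in cs];print("corners",np.array(W)[:,:2], "ctr",np.mean(W,axis=0))
y=(W[0]+W[3]-W[1]-W[2]);y/=np.linalg.norm(y);x=(W[0]+W[1]-W[2]-W[3]);x/=np.linalg.norm(x)
print("yaw from y",np.degrees(np.arctan2(-y[0],y[1])),"from x",np.degrees(np.arctan2(x[1],x[0])))
# grip: ends
for z in (.128,.14,.15):
    a=onz(T,270/2.5+110,186/2.5+125,z);b=onz(T,328/2.5+110,195/2.5+125,z);d=a-b
    print(z,(a+b)/2,np.linalg.norm(d),"yaw",np.degrees(np.arctan2(-d[0],d[1])))
for c in [((0,150,90),(6,255,255))]:
    pt,st=blob(T,*c,(330,180,375,220));ps,ss=blob(S,*c,(262,150,290,185));print(pt,st,ps,ss,tri(T,pt,S,ps),onz(T,*pt,.122))
print(onz(T,(190/2.4)+290-0, 0+160,.086)) if 0 else None
print(T["img"][197,351])
E
```

```text
hole tri [ 0.5844 -0.1008  0.1228] 0.0007730305512024365 onz [ 0.5838 -0.1014  0.128 ] [ 0.5812 -0.0961  0.128 ]
corners [[ 0.6271 -0.0953]
 [ 0.6114 -0.1382]
 [ 0.5403 -0.1188]
 [ 0.5556 -0.071 ]] ctr [ 0.5836 -0.1058  0.128 ]
yaw from y -18.881556070202073 from x -17.04980510162594
0.128 [ 0.5308 -0.1669  0.128 ] 0.0440356356198976 yaw -8.97585199275082
0.14 [ 0.5292 -0.1679  0.14  ] 0.04343066906489611 yaw -8.975851992750822
0.15 [ 0.5279 -0.1686  0.15  ] 0.042926530269061576 yaw -8.97585199275089
[351.6587 197.2216] [ 14  10  16  15 167] [275.9658 166.453 ] [ 10  10   9  14 117] (array([ 0.5414, -0.3985,  0.1038]), np.float64(0.0005091764576091731)) [ 0.5386 -0.3952  0.122 ]
[  8  20 243]
```

```bash
cat >> h.py <<'E'
def goal(pos,yawy):
    """turn (rotvec, tool axes) and shift (mm, tool axes) to a tool-down pose with tool y at world yaw yawy (deg)"""
    from scipy.spatial.transform import Rotation as Ro
    s=bot.get_state();q=s["tool_rot"];R=Ro.from_quat([q[1],q[2],q[3],q[0]])
    a=np.radians(yawy);y=np.array([np.cos(a),np.sin(a),0]);z=np.array([0,0,-1.])
    G=Ro.from_matrix(np.c_[np.cross(y,z),y,z])
    print("turn",np.round((R.inv()*G).as_rotvec(),3),"shift",np.round(tool(s,np.array(pos)-s["ee_pos"]),1),"t",round(s["t"],2))
E
python3 -c "
from h import *
goal([.529,-.169,.245],-17)"
```

```text
turn [-0.001 -0.    -0.905] shift [ 4.325e+02 -2.763e+02  1.000e-01] t 0.2
```

```bash
python3 -m jog '[0,0,-0.905,432,-276,0,0,0,0,-0.905,432,-276,0,0,0,0,-0.905,432,-276,0,0,0,0,-0.905,432,-276,0,0,0,0,-0.905,432,-276,0,0,0,0,-0.905,432,-276,0,0,0,0,-0.905,432,-276,0,0,0,0,-0.905,432,-276,0,0,0,0,-0.905,432,-276,0,0,0,0,-0.905,432,-276,0,0]' 40; python3 -c "
from h import *
goal([.529,-.169,.245],-17)"
```

```text
t: 1.03
ee_pos: [0.4727, -0.2456, 0.2453]
tool_rot: [-0.0, 0.804, 0.595, -0.0]
wrist_force: [-0.5, 0.0, 0.2]
width: 0.0853
grip_force: 0.0
turn [-0.     0.    -0.001] shift [89.7 31.4  0.3] t 1.03
```

```bash
python3 -m jog '[0,0,0,90,31,0,0,0,0,0,90,31,0,0,0,0,0,90,31,0,0,0,0,0,90,31,0,0,0,0,0,90,31,0,0]'; python3 - <<'E'
from h import *
T=vision.snapshot("top");S=vision.snapshot("side")
a=np.radians(-17);x=np.array([np.cos(a),np.sin(a),0]);y=np.array([-x[1],x[0],0]);H=np.array([.584,-.104,.128])
for th in(.5,.6,.7,.8):
    c=H-[0,0,.038]-.07*np.sin(th)*x+[0,0,.07*np.cos(th)]
    print(th,c-.082*y,[proj(K,c-k*y).round(1).tolist() for K in (T,S) for k in(.0595,.1045)])
goal([.529,-.169,.245],-17)
A=np.hstack([cv2.resize(i,None,fx=5,fy=5,interpolation=cv2.INTER_CUBIC) for i in(cv2.imread("pics/top0.png")[150:225,190:262],S["img"][180:255,210:285])])
cv2.imwrite("pics/c2.png",A)
E
```

```text
t: 1.45
ee_pos: [0.5278, -0.1698, 0.245]
tool_rot: [-0.0, 0.803, 0.595, -0.0]
wrist_force: [-1.3, -0.6, -0.8]
width: 0.0852
grip_force: 0.0
0.5 [ 0.52793214 -0.17260506  0.15143078] [[219.9, 197.5], [243.5, 204.6], [243.5, 206.7], [256.0, 197.0]]
0.6 [ 0.5222276  -0.17086101  0.14777349] [[219.1, 200.9], [242.6, 208.0], [245.5, 209.0], [258.0, 199.2]]
0.7 [ 0.51690073 -0.16923242  0.14353895] [[218.5, 204.0], [241.8, 211.1], [247.4, 211.4], [259.8, 201.6]]
0.8 [ 0.51200475 -0.16773557  0.13876947] [[217.9, 207.0], [241.2, 214.1], [249.2, 214.0], [261.5, 204.0]]
turn [-0.001  0.002 -0.003] shift [ 3.7  1.3 -0. ] t 1.55
```

View pics/c2.png

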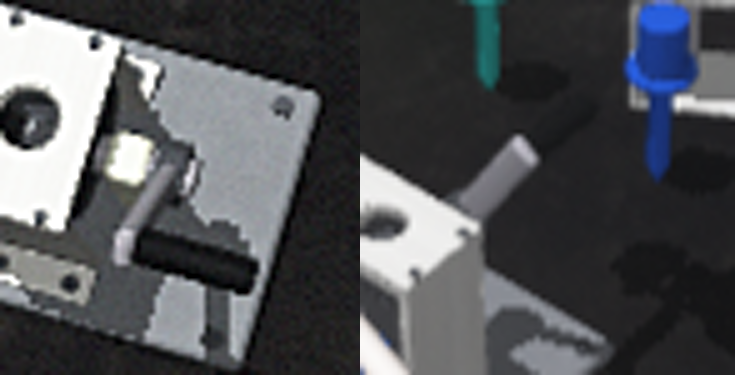

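Top: grip runs (217,198)–(242,205). Side: (246,208)–(257,200). That gives θ ≈ 0.57 and a grip middle near (0.525, -0.170, 0.149).

```bash
python3 - <<'E'
from h import *
T=vision.snapshot("top");S=vision.snapshot("side")
P,e=tri(T,(229.3,201.7),S,(251.5,203.8));print(P,e)
goal([P[0],P[1],.145],-17)
E
```

```text
[ 0.5246953  -0.16874907  0.14987158] 0.004637543346022578
turn [-0.001  0.001 -0.004] shift [  2.9  -3.  100.1] t 1.65
```

```bash
python3 -m jog '[0,0,0,2,-3,35,0,0,0,0,2,-3,70,0,0,0,0,2,-3,90,0,0,0,0,2,-3,98,0,0,0,0,2,-3,98,0]'; python3 -m jog '[0,0,0,0,0,0,255,0,0,0,0,0,0,255,0,0,0,0,0,0,255,0,0,0,0,0,0,255,0,0,0,0,0,0,255,0,0,0,0,0,0,255,0,0,0,0,0,0,255,0,0,0,0,0,0,255]' 30; python3 -c "
from h import *
goal([.524,-.169,.145],-17)"
```

```text
t: 2.07
ee_pos: [0.524, -0.1683, 0.1457]
tool_rot: [-0.001, 0.804, 0.594, -0.001]
wrist_force: [0.1, -0.2, 0.3]
width: 0.0854
grip_force: 0.0
t: 2.73
ee_pos: [0.5263, -0.1676, 0.1479]
tool_rot: [0.001, 0.804, 0.595, 0.0]
wrist_force: [0.6, -1.2, 5.1]
width: 0.013
grip_force: 29.3
turn [ 0.002  0.    -0.   ] shift [-2.  -1.7  2.9] t 2.73
```

```bash
python3 -m jog '[0,0,0,0,4,-2,255,0,0,0,0,8,-4,255,0,0,0,0,13,-6,255,0,0,0,0,17,-7,255,0,0,0,0,22,-8,255,0,0,0,0,27,-9,255,0,0,0,0,31,-9.5,255,0,0,0,0,36,-10,255,0,0,0,0,36,-10,255,0,0,0,0,36,-10,255]' 40; python3 - <<'E'
from h import *
S=vision.snapshot("side");T=vision.snapshot("top")
A=np.hstack([cv2.resize(T["img"][140:220,180:260],(400,400),interpolation=cv2.INTER_CUBIC),cv2.resize(S["img"][170:250,200:280],(400,400),interpolation=cv2.INTER_CUBIC)])
cv2.imwrite("pics/c3.png",A)
a=np.radians(-17);x=np.array([np.cos(a),np.sin(a),0])
p=bot.get_state()["ee_pos"];print((p-[.584,-.104,0])@x,(p-[.584,-.104,0])@[-x[1],x[0],0])
E
```

```text
t: 3.57
ee_pos: [0.557, -0.1767, 0.1573]
tool_rot: [-0.003, 0.804, 0.595, -0.003]
wrist_force: [-7.1, 2.4, 8.7]
width: 0.0122
grip_force: 41.6
-0.00458580170989845 -0.0774041735249268
```

View pics/c3.png

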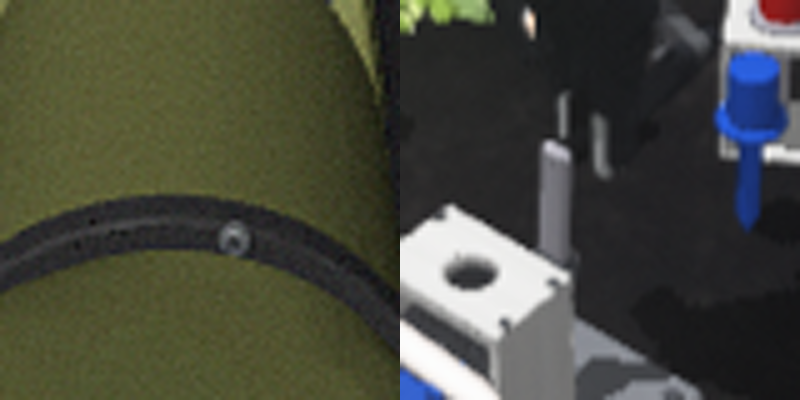

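Side view: the arm's flat end is at (231,199) and looks nearly vertical. The TCP is still about 4.6 mm short, so I push a little further, then check the angle after release.

```bash
python3 -m jog '[0,0,0,0,3,0,255,0,0,0,0,5,0,255,0,0,0,0,5,0,255,0,0,0,0,5,0,255]'; python3 - <<'E'
from h import *
S=vision.snapshot("side")
a=np.radians(-17);x=np.array([np.cos(a),np.sin(a),0]);y=np.array([-x[1],x[0],0])
p=bot.get_state()["ee_pos"];print((p-[.584,-.104,0])@x,(p-[.584,-.104,0])@[-x[1],x[0],0])
for th in(.2,.1,0,-.1,-.2):
    for H in ([.584,-.104,.128],):
        r=-np.sin(th)*x+[0,0,np.cos(th)];c=np.array(H)-[0,0,.038]-.053*y
        print(th,proj(S,c+.078*r).round(1),proj(S,c+.05*r).round(1))
g=S["img"]
for v in(200,204,208,212,216,220): print(v,g[v,224:242].sum(axis=1)//3)
E
```

```text
t: 4.0
ee_pos: [0.5614, -0.178, 0.1571]
tool_rot: [-0.003, 0.804, 0.595, -0.003]
wrist_force: [-7.1, 3.3, 7.8]
width: 0.0126
grip_force: 41.9
-2.0554566892606747e-05 -0.07733117155279474
0.2 [235.4 199.7] [233.9 207.9]
0.1 [232.9 197.9] [232.3 206.8]
0 [230.3 196.4] [230.7 205.8]
-0.1 [227.8 195.2] [229.1 205. ]
-0.2 [225.3 194.2] [227.6 204.3]
200 [ 39  39  62 124 133 155 173 178 116  28  24  27  43  99 127  91  29  30]
204 [ 40  39  56 121 119 117 114 103  85  44  39  38  40  52  80  75  76  49]
208 [ 37  39  53 108 120 118 115 104  88  48  36  35  35  34  35  35  35  36]
212 [ 38  39  48  95 120 120 117 106  89  48  36  35  38  39  38  38  38  39]
216 [ 38  38  43  76 120 121 118 108  92  60  37  36  37  37  36  35  37  38]
220 [233 196 151  99  94 109 114 110  95  70  64  52  37  37  38  39  38  36]
```

```bash
python3 -m jog '[0,0,0,0,-4,-2,255,0,0,0,0,-4,-3,0,0,0,0,0,-4,-3,0,0,0,0,0,-4,-3,0,0,0,0,0,-4,-3,0,0,0,0,0,-4,-3,0,0,0,0,0,-4,-40,0,0,0,0,0,-4,-80,0,0,0,0,0,-4,-95,0,0,0,0,0,-4,-95,0]'; python3 - <<'E'
from h import *
S=vision.snapshot("side");g=S["img"]
for v in(200,204,208,212,216): print(v,g[v,224:240].sum(axis=1)//3)
goal([.539,-.397,.25],20);goal([.539,-.397,.25],-17)
print(bot.get_state()["qpos"])
E
```

```text
t: 4.88
ee_pos: [0.5641, -0.1785, 0.257]
tool_rot: [0.004, 0.804, 0.595, 0.003]
wrist_force: [0.2, 0.7, -0.8]
width: 0.085
grip_force: 0.0
200 [ 39  38  43  77 135 159 177 190 170  82  26  25  28  32  35  39]
204 [ 39  39  43  74 120 119 116 111  96  76  39  38  39  39  40  37]
208 [ 37  39  45  75 121 120 117 111  97  75  37  36  35  36  34  37]
212 [ 39  39  42  74 120 120 117 111  97  76  36  36  38  39  39  39]
216 [ 39  40  41  64 120 121 118 111  98  76  37  37  37  36  36  36]
turn [ 0.005  0.001 -0.646] shift [-215.9   41.5    4.8] t 4.93
turn [ 0.005 -0.    -0.001] shift [-215.9   41.5    4.8] t 4.93
[ 0.46842485  0.64923101 -0.41393997  1.66181815  0.31846962  0.89236373
 -0.36824403]
```

Crank upright (arm centre column 230 on all rows, matching θ ≈ 0). Next, the red pin.

```bash
python3 - <<'E'
from h import *
T=vision.snapshot("top");S=vision.snapshot("side");T["img"]=cv2.imread("pics/top0.png");S["img"]=cv2.imread("pics/side0.png")
b=((105,120,60),(125,255,255))
p,_=blob(T,*b,(290,190,322,222));q,_=blob(S,*b,(260,175,282,200));B=tri(T,p,S,q);print("blue",B)
r=onz(T,351.6,197.2,.12);k=onz(T,360.5,232,.12);d=k-r;print(r,k,np.linalg.norm(d),np.degrees(np.arctan2(d[1],d[0])))
goal([.540,-.397,.22],-75)
E
```

```text
blue (array([ 0.52603201, -0.30905633,  0.08782947]), np.float64(0.001507659681306289))
[ 0.53894874 -0.39546619  0.12      ] [ 0.47367021 -0.41024043  0.12      ] 0.06692954922822134 -167.24731564199453
turn [-1.000e-03  1.000e-03  1.012e+00] shift [-215.1   44.5   31.8] t 5.03
```

```bash
python3 -m jog '[0,0,1.05,-215,44,0,105,0,0,1.05,-215,44,0,105,0,0,1.05,-215,44,0,105,0,0,1.05,-215,44,0,105,0,0,1.05,-215,44,0,105,0,0,1.05,-215,44,0,105,0,0,1.05,-215,44,0,105,0,0,1.05,-215,44,30,105,0,0,1.05,-215,44,60,105,0,0,1.05,-215,44,60,105]'; python3 - <<'E'
from h import *
S=vision.snapshot("side");T=vision.snapshot("top")
A=np.hstack([cv2.resize(T["img"][150:250,300:400],(400,400),interpolation=cv2.INTER_CUBIC),cv2.resize(S["img"][110:210,230:330],(400,400),interpolation=cv2.INTER_CUBIC)])
cv2.imwrite("pics/c4.png",A)
goal([.540,-.397,.107],-77)
st=bot.get_state();print(st["ee_pos"],proj(S,st["ee_pos"]),proj(S,[.54,-.397,.105]))
print(blob(S,(0,150,90),(6,255,255),(262,140,290,185)))
E
```

```text
t: 5.87
ee_pos: [0.5357, -0.3938, 0.1847]
tool_rot: [-0.004, 0.994, 0.111, -0.006]
wrist_force: [-1.5, 1.3, -1.3]
width: 0.05
grip_force: 0.0
turn [-0.003  0.004 -0.001] shift [ 1.   1.6 83.3] t 5.97
[ 0.53902231 -0.3958221   0.19034203] [277.95007842 140.66812974] [276.3776849  166.48275137]
(array([275.97435897, 166.55555556]), array([ 10,  20,   9,  14, 117], dtype=int32))
```

View pics/c4.png

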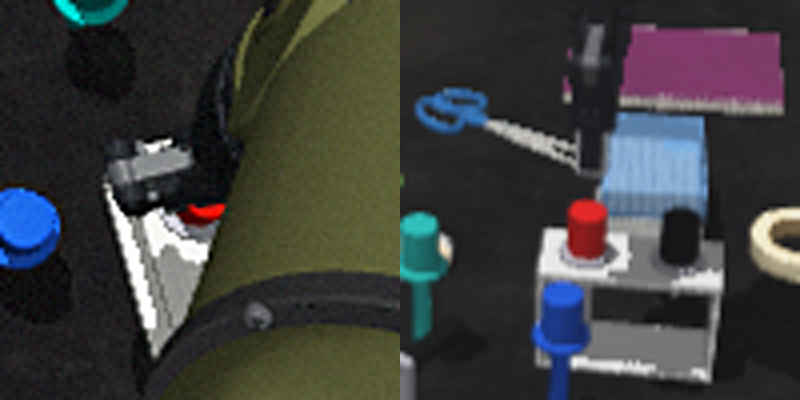

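Side: the fingers (col ~278) stand over the red knob (276,167), clear of the black and blue ones. Descend and grip.

```bash
python3 -m jog '[0,0,0,1,1.5,30,105,0,0,0,1,1.5,55,105,0,0,0,1,1.5,70,105,0,0,0,1,1.5,78,105,0,0,0,1,1.5,82,105,0,0,0,1,1.5,82,105]'; python3 -m jog '[0,0,0,0,0,0,255,0,0,0,0,0,0,255,0,0,0,0,0,0,255,0,0,0,0,0,0,255,0,0,0,0,0,0,255,0,0,0,0,0,0,255]' 60
```

```text
t: 6.47
ee_pos: [0.542, -0.3982, 0.1109]
tool_rot: [0.0, 0.994, 0.112, 0.0]
wrist_force: [0.1, -0.3, 0.3]
width: 0.05
grip_force: 0.0
t: 6.97
ee_pos: [0.5424, -0.3975, 0.1122]
tool_rot: [0.0, 0.994, 0.112, 0.001]
wrist_force: [-1.3, 2.8, 5.1]
width: 0.0257
grip_force: 59.0
```

```bash
python3 -m jog '[0,0,0,0,0,-20,255,0,0,0,0,0,-50,255,0,0,0,0,0,-80,255,0,0,0,0,0,-120,255,0,0,0,0,0,-150,255,0,0,0,0,0,-175,255,0,0,0,0,0,-175,255,0,0,0,0,0,-175,255]'; python3 - <<'E'
from h import *
S=vision.snapshot("side")
cv2.imwrite("pics/c5.png",cv2.resize(S["img"][40:220,200:340],None,fx=3,fy=3,interpolation=cv2.INTER_CUBIC))
st=bot.get_state();p,_=blob(S,(0,150,90),(6,255,255),(240,60,320,220));print(p,st["ee_pos"],proj(S,st["ee_pos"]))
goal([.584,-.104,.281],-17)
E
```

```text
t: 7.63
ee_pos: [0.5423, -0.3986, 0.2879]
tool_rot: [0.002, 0.994, 0.112, 0.002]
wrist_force: [-0.6, 0.7, -1.1]
width: 0.0261
grip_force: 59.1
[283.44 109.76] [ 0.54138318 -0.39793888  0.28590811] [279.0795434  107.43584536]
turn [ 1.00e-03 -0.00e+00 -1.05e+00] shift [ 106.8 -277.1    4.7] t 7.68
```

View pics/c5.png

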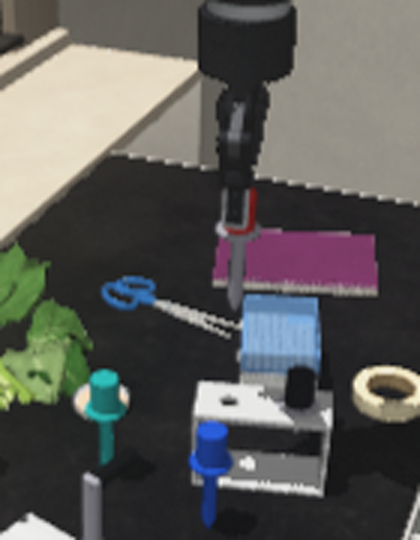

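Red pin held upright, tip at about (279,142) in the side view. The stand's red hole is empty and the black pin is still in place. Carry it over the hole.

```bash
python3 -m jog '[0,0,-1.05,107,-277,0,255,0,0,-1.05,107,-277,0,255,0,0,-1.05,107,-277,0,255,0,0,-1.05,107,-277,0,255,0,0,-1.05,107,-277,0,255,0,0,-1.05,107,-277,0,255,0,0,-1.05,107,-277,0,255,0,0,-1.05,107,-277,0,255,0,0,-1.05,107,-277,0,255,0,0,-1.05,107,-277,0,255]'; python3 -c "
from h import *
goal([.584,-.104,.24],-17)"
```

```text
t: 8.52
ee_pos: [0.5835, -0.1028, 0.2837]
tool_rot: [-0.001, 0.803, 0.596, -0.001]
wrist_force: [0.3, -0.5, -0.6]
width: 0.026
grip_force: 59.2
turn [-0.003  0.     0.004] shift [-0.9  1.  43.7] t 8.52
```

```bash
python3 -m jog '[0,0,0,-1,1,15,255,0,0,0,-1,1,30,255,0,0,0,-1,1,40,255,0,0,0,-1,1,40,255,0,0,0,-1,1,40,255]'; python3 - <<'E'
from h import *
S=vision.snapshot("side")
cv2.imwrite("pics/c6.png",cv2.resize(S["img"][150:250,165:265],None,fx=6,fy=6,interpolation=cv2.INTER_CUBIC))
p=bot.get_state()["ee_pos"];o=p-[0,0,.026]
f=lambda X:((proj(S,X)-[165,150])*6).round(0)
print(p,"tip",f(o-[0,0,.076]),"flange",f(o),"H",f([.584,-.104,.128]),"dx",f([.589,-.104,.128]),"dy",f([.584,-.099,.128]))
E
```

```text
t: 8.93
ee_pos: [0.5844, -0.1058, 0.2444]
tool_rot: [-0.001, 0.804, 0.594, -0.001]
wrist_force: [0.2, 0.0, 0.1]
width: 0.0261
grip_force: 59.2
[ 0.58504576 -0.10560012  0.24527254] tip [297. 397.] flange [284. 235.] H [300. 430.] dx [288. 427.] dy [294. 439.]
```

View pics/c6.png

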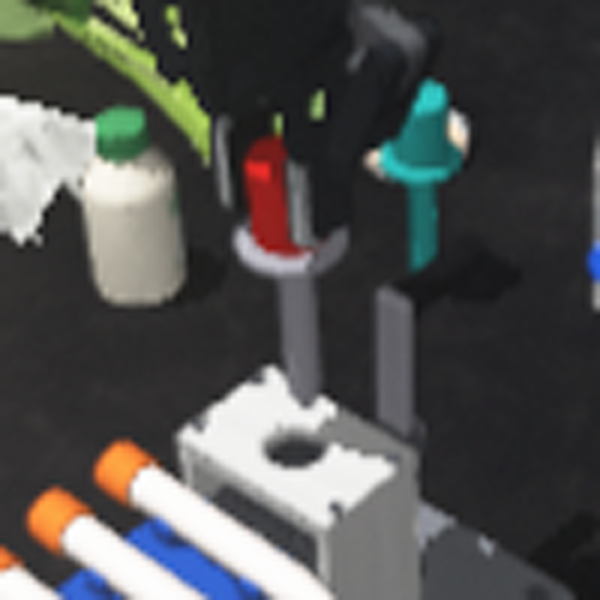

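Side crop: the tip is at (303,405) and the hole's ellipse centre at (296,448). A point straight below the tip at the bracket top would be at (306,437), so the pin needs to move about 5–7 mm in +y. Shift 5 mm and look closer.

```bash
python3 -m jog '[0,0,0,5,-1,0,255,0,0,0,5,-1,5,255,0,0,0,5,-1,9,255,0,0,0,5,-1,9,255,0,0,0,5,-1,9,255]'; python3 - <<'E'
from h import *
S=vision.snapshot("side")
cv2.imwrite("pics/c7.png",cv2.resize(S["img"][180:240,185:245],None,fx=10,fy=10,interpolation=cv2.INTER_CUBIC))
p=bot.get_state()["ee_pos"];o=p-[0,0,.026]
f=lambda X:((proj(S,X)-[185,180])*10).round(0)
print(p,"tip",f(o-[0,0,.076]),"below@.128",f([p[0],p[1],.128]))
E
```

```text
t: 9.4
ee_pos: [0.5853, -0.1003, 0.236]
tool_rot: [-0.0, 0.804, 0.595, -0.0]
wrist_force: [-0.5, -0.2, -0.8]
width: 0.0266
grip_force: 59.2
[ 0.58549189 -0.10034276  0.23624249] tip [285. 405.] below@.128 [287. 426.]
```

View pics/c7.png

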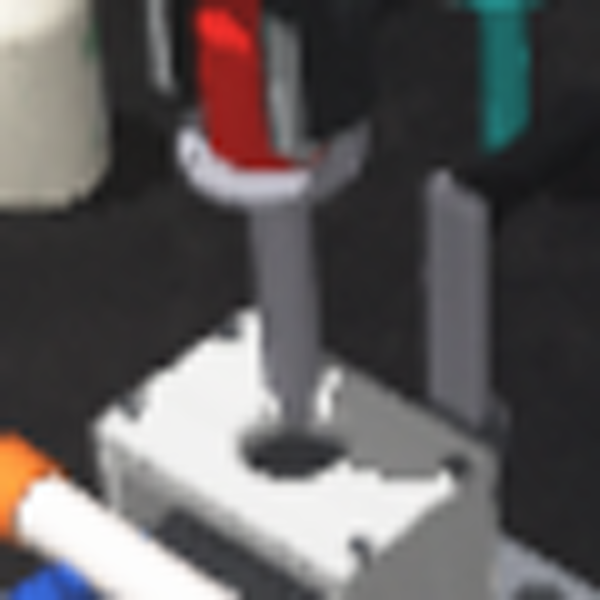

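Tip at (297,427), with the hole's centre at (292,447) right beneath it, so the pin is aligned within about 1.5 mm. Nudge it and lower it, watching the force.

```bash
python3 -m jog '[0,0,0,1,1,0,255,0,0,0,1,1,4,255,0,0,0,1,1,8,255,0,0,0,1,1,12,255,0,0,0,1,1,16,255,0,0,0,1,1,20,255,0,0,0,1,1,20,255,0,0,0,1,1,20,255]'
```

```text
t: 10.12
ee_pos: [0.5866, -0.0996, 0.2159]
tool_rot: [-0.0, 0.804, 0.595, -0.0]
wrist_force: [0.6, 0.4, -0.1]
width: 0.0261
grip_force: 59.2
```

```bash
python3 -m jog '[0,0,0,0,0,4,255,0,0,0,0,0,8,255,0,0,0,0,0,12,255,0,0,0,0,0,16,255,0,0,0,0,0,20,255,0,0,0,0,0,24,255,0,0,0,0,0,28,255,0,0,0,0,0,30,255,0,0,0,0,0,30,255]'
```

```text
t: 10.87
ee_pos: [0.5864, -0.0996, 0.1857]
tool_rot: [-0.0, 0.804, 0.595, -0.0]
wrist_force: [0.7, -0.2, 0.2]
width: 0.0259
grip_force: 59.2
```

```bash
python3 -m jog '[0,0,0,0,0,4,255,0,0,0,0,0,8,255,0,0,0,0,0,12,255,0,0,0,0,0,16,255,0,0,0,0,0,20,255,0,0,0,0,0,24,255,0,0,0,0,0,27,255,0,0,0,0,0,30,255,0,0,0,0,0,30,255]'
```

```text
t: 11.62
ee_pos: [0.5864, -0.0996, 0.1556]
tool_rot: [-0.0, 0.804, 0.595, -0.0]
wrist_force: [0.3, 0.3, -0.3]
width: 0.0262
grip_force: 59.2
```

```bash
python3 -m jog '[0,0,0,0,0,2,255,0,0,0,0,0,3,255,0,0,0,0,0,4,255,0,0,0,0,0,5,255,0,0,0,0,0,6,255,0,0,0,0,0,6,255]'
```

```text
t: 12.12
ee_pos: [0.587, -0.0996, 0.154]
tool_rot: [0.001, 0.804, 0.595, 0.0]
wrist_force: [-8.2, 0.7, 25.9]
width: 0.0264
grip_force: 62.2
```

Seated at the predicted height (26 N). Ease off, let go, and rise.

```bash
python3 -m jog '[0,0,0,0,0,-4,255,0,0,0,0,0,-4,60,0,0,0,0,0,-4,60,0,0,0,0,0,-4,60,0,0,0,0,0,-4,60,0,0,0,0,0,-30,60,0,0,0,0,0,-65,60,0,0,0,0,0,-105,60,0,0,0,0,0,-130,60,0,0,0,0,0,-130,60]'; python3 - <<'E'
from h import *
goal([.45,-.45,.28],-17)
E
```

```text
t: 12.95
ee_pos: [0.5902, -0.0993, 0.2859]
tool_rot: [0.003, 0.804, 0.595, 0.004]
wrist_force: [0.2, 0.7, -0.4]
width: 0.0651
grip_force: 0.0
turn [ 0.011 -0.003 -0.001] shift [-376.4  -31.4    4.5] t 12.95
```

```bash
python3 -m jog '[0,0,0,-300,-20,0,60,0,0,0,-300,-20,0,60,0,0,0,-300,-20,0,60,0,0,0,-300,-20,0,60,0,0,0,-300,-20,0,60,0,0,0,-300,-20,0,60,0,0,0,-300,-20,0,60,0,0,0,-300,-20,0,60,0,0,0,-300,-20,0,60]'; python3 - <<'E'
from h import *
S=vision.snapshot("side");T=vision.snapshot("top")
A=np.hstack([cv2.resize(T["img"][130:230,150:250],(400,400),interpolation=cv2.INTER_CUBIC),cv2.resize(S["img"][170:270,180:280],(400,400),interpolation=cv2.INTER_CUBIC)])
cv2.imwrite("pics/c8.png",A)
E
```

```text
t: 13.7
ee_pos: [0.4764, -0.3858, 0.2788]
tool_rot: [-0.0, 0.807, 0.591, -0.002]
wrist_force: [0.3, 0.4, -1.1]
width: 0.0649
grip_force: 0.0
```

View pics/c8.png

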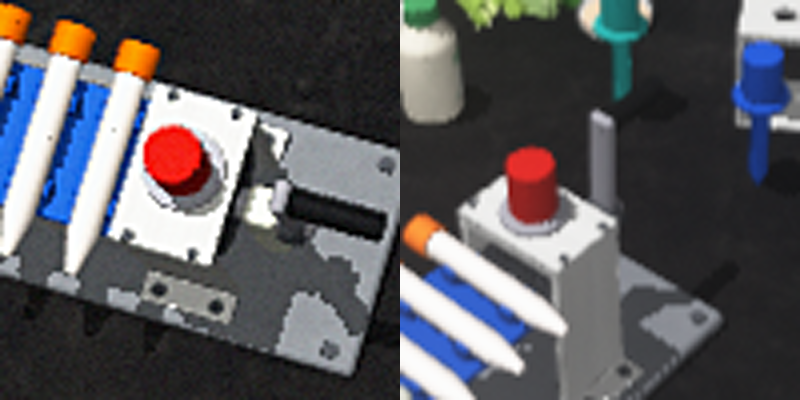

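The red pin stands upright with its flange flat on the bracket (side (213,212), top (196,172)). The crank arm is vertical and the gripper is clear.

```bash
python3 -c "
from plant import job
print(job.sign_off())"
```

```text
the job is handed in; nothing more can be done
None
```

The shaft is locked: the crank stands upright, the red-knobbed pin is through bracket and shaft with its flange flat on the bracket, the gripper has let go and moved clear, and I handed the job in at about 14 s of the 54 s allowed (no verdict was returned).

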